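# Switch on the guarded dust extractor

## Robot

A 6-joint arm with a two-finger parallel gripper is mounted at the origin on a cart in front of the work surface, level with it; the furniture and walls round the work are solid. World frame = base frame: x ahead of the robot, y to its left, z up, the work surface at z = 0. Lengths are in m, angles in rad, forces in N, time in s.
With the tool pointing down it reaches from about 0.275 to 0.825 m from the base axis. Payload 4.9 kg.
Tool frame: the origin (TCP) lies midway between the tips of the shut fingers; the grasp point (between the pads) lies 19 mm behind it; z points along the fingers, y is the line along which they close (so a half turn about z gives the same grasp; the last joint's range is limited). The gripper opens to 85 mm and grips with 20 to 120 N. Pads are 22 mm wide; open, the fingers measure 114 mm over their backs; the gripper's body (76 mm by 85 mm) begins 54 mm behind the grasp point. The pads swing forward as they close: fully open they stand 13 mm farther back than shut.
Start: joints at [1.041, 0.326, -0.193, 1.052, 0, 1.437], TCP at [0.212, 0.507, 0.231] pointing down, gripper open.
Joint ranges: [-2.65, 2.65], [-0.97, 1.79], [-1.3, 1.35], [-1.93, 2.1], [-1.47, 1.37], [-3.14, 3.14]. Speed limits (rad/s): [2.57, 2.57, 3.14, 3.14, 3.14, 3.14].

## Interface

Orientations are given as a 3x3 rotation matrix whose columns are the frame's x, y, z axes.
In Python, from rig import r, capture gives the robot as it stands.
- The arm moves only by the shell command python3 -m crank 'ROWS' [FORCE]. ROWS is JSON, one flat list of numbers, 5 for each row, row after row: the closure in counts, from 0 (fully open) to 255 (shut), then the shift along the world's x, y, z in cm, then the turn about the world's z in rad. In form: [grip, tx, ty, tz, yaw, grip, tx, ty, tz, yaw, ...]. A call has exactly 10 rows; each row is the pose to reach, as a shift and turn from the pose commanded when the call began; what a row does not reach only later rows make up. A row lasts 1/12 s, in which the tool goes at most 41.7 mm and 7.16 degrees, less where a joint would pass 70% of its speed; a pose out of reach is approached as far as the arm can. A call with a gripper value outside its range is refused whole. The fingers move at their own pace and stop on an object; FORCE is the grip in N (left out, the last holds). Time passes only in rows, so rows that repeat a pose let the fingers close, or fill a call up. It gives the time, the measured TCP pose, the force, the opening and the grip force at its end, in the units of the state.
- r.get_state(): the state, without advancing time (a new reading comes with each control period).
- capture(name): name is "scene" or "top" or "wrist"; returns a dict with "pixels" (384x512x3 uint8, red, green, blue), "mtx" (3x3 intrinsics, pixels), "xyz" and "orientation" of the camera in the world; the wrist camera has in their place "T_tool_cam" (4x4, takes a point from camera to tool coordinates, whose origin is the TCP and whose axes are the flange's). Camera axes: x right, y down, z forward; pixel columns grow to the right and rows downward; lengths in m; the calibration is good to about 2 mm. A picture is of the moment at which its call begins: read the wrist's pose just before it. There is no depth.
- r.hand_in(): hands the job in; it is judged then, once.
The state is a dict: "time": time; "qpos": joint angles; "joint_velocities": joint speeds; "joint_efforts": joint torques, N m; "tool_pos": TCP position; "tcp_rot": TCP orientation; "force": force on the tool from outside, world axes, zero at the start; "moment": the same for the moment, N m; "finger_gap": finger opening in m; "gripper_force": force on a finger pad.
Only numpy, scipy, OpenCV 4.12 (cv2) and the standard library are available. Lean on these libraries where they do the work, as an engineer would, in place of code of your own. Each camera call takes 0.05 s, during which the arm holds its last target. There are 200 camera calls.

## Task

Switch on the dust extractor at the box with the red guard: push the red guard up by its lip with closed fingers to about half open, and while it leans on the finger flip the steel toggle beneath fully over towards the hinge, then draw back so that the guard drops fully shut again. Touch gently and pinch nothing; do not lift or shove the boxes, leave the box with the blue guard shut and off, and leave the other things where they are.

Things in the scene. Friction and masses are not known exactly. Their poses are not given: they have to be found in the camera images.
- red_box: grey bench switch box with a RED flip-up guard (loose, 1.8 kg, on rubber feet): 76 (x) x 70 (y) x 45 mm tall. Origin: centre of its underside; its x axis points from the guard's lip (front, towards the robot) to the hinge (rear), z up. In this frame the guard's hinge axis runs along y at x = +4, z = 53 mm, between two steel brackets 52 mm apart over all; the toggle's pivot is at x = -16, y = 0, z = 46 mm. Its top face is z = 45 mm, front face x = -38 mm
- red_guard (a joint): opening of the red guard, rad: 0 closed, 1.05 at its stop. A flap 42 mm wide, 50 g, red frame with clear window, 2 to 5 mm thick; it rises 16 mm from the hinge, then runs level towards the robot; its lip is 47 mm from the hinge axis. It swings up and back about the hinge and always falls shut by its own weight, even from the stop; no catch, spring or latch
- red_lip (a point): middle of the free front edge of the red guard (a round bead 6 mm thick, 42 mm wide). Closed, it stands 72 mm above the worktop and 39 mm in front of the box's origin, so it overhangs the box's front face by 1 mm and 24 mm of open height lies between it and the box's top face. The guard is slick plastic (friction about 0.2), so a finger slides along it; follow its arc (up and back) or push back gently
- red_toggle (a joint): steel toggle under the red guard, rad: 0 off (leans 22 degrees towards the lip), 0.77 on (leans 22 degrees towards the hinge). Friction holds it wherever it is left; about 1 N at its tip moves it
- red_tip (a point): centre of the 7 mm ball at the end of that toggle, 20 mm from its pivot. Off: about 65 mm above the worktop, box x = -23 mm. On: box x = -9 mm. A fingertip 12 to 16 mm above the box top pushes its stem well; higher up the tip tends to catch on the ball. A fingertip that stands upright in front of it, with the lip (30 to 40 mm above the fingertip) leaning on the finger's far side, holds the guard about 0.43 rad open, and about 0.8 when the toggle is over
- blue_box: grey bench switch box with a BLUE flip-up guard (loose, 1.8 kg, on rubber feet): 76 (x) x 70 (y) x 45 mm tall. Origin: centre of its underside; its x axis points from the guard's lip (front, towards the robot) to the hinge (rear), z up. In this frame the guard's hinge axis runs along y at x = +4, z = 53 mm, between two steel brackets 52 mm apart over all; the toggle's pivot is at x = -16, y = 0, z = 46 mm. Its top face is z = 45 mm, front face x = -38 mm
- blue_guard (a joint): opening of the blue guard, rad: 0 closed, 1.05 at its stop. A flap 42 mm wide, 50 g, blue frame with clear window, 2 to 5 mm thick; it rises 16 mm from the hinge, then runs level towards the robot; its lip is 47 mm from the hinge axis. It swings up and back about the hinge and always falls shut by its own weight, even from the stop; no catch, spring or latch
- blue_lip (a point): middle of the free front edge of the blue guard (a round bead 6 mm thick, 42 mm wide). Closed, it stands 72 mm above the worktop and 39 mm in front of the box's origin, so it overhangs the box's front face by 1 mm and 24 mm of open height lies between it and the box's top face. The guard is slick plastic (friction about 0.2), so a finger slides along it; follow its arc (up and back) or push back gently
- blue_toggle (a joint): steel toggle under the blue guard, rad: 0 off (leans 22 degrees towards the lip), 0.77 on (leans 22 degrees towards the hinge). Friction holds it wherever it is left; about 1 N at its tip moves it
- blue_tip (a point): centre of the 7 mm ball at the end of that toggle, 20 mm from its pivot. Off: about 65 mm above the worktop, box x = -23 mm. On: box x = -9 mm. A fingertip 12 to 16 mm above the box top pushes its stem well; higher up the tip tends to catch on the ball. A fingertip that stands upright in front of it, with the lip (30 to 40 mm above the fingertip) leaning on the finger's far side, holds the guard about 0.43 rad open, and about 0.8 when the toggle is over
- pink_jar: white jar with pink lid insert, 40x40x36 mm, loose; origin: centre of its underside; a bystander
- sponge: green and pale blue sponge pad, 42x65x23 mm, loose; origin: centre of its underside; a bystander
- cast: cream lower dental cast, 53x66x22 mm, loose; origin: centre of its underside; a bystander
- black_jar: small white jar with black lid, 26x26x26 mm, loose; origin: centre of its underside; a bystander

How it is judged:
By the outcome, as a careful person would: the job done as asked, in the order asked, and still so for the second after the job is handed in, with the robot touching nothing.
It also fails if it takes over 38 s, if anything falls off the work surface, if the arm or the gripper's body presses on something with over 40 N, if the wrist force passes 120 N, or if a joint passes its speed limit or range.

## Working session

There is one attempt and no reset: what is moved stays moved. The work goes in short steps, Python scripts to look and compute and a shell command to move; the robot and the scene stay as the last step left them, time stands still between calls to the robot, and variables do not carry over. Pictures are saved under pics/ and viewed, at most 10 in all, crops included, and the job is handed in when it is done.

```bash
mkdir -p pics; python3 - <<'E'
from rig import r,capture
import cv2,numpy as np
for n in ("scene","top"):
    d=capture(n); cv2.imwrite(f"pics/{n}0.png",d["pixels"][:,:,::-1])
    print(n,np.round(d["mtx"],1).tolist(),np.round(d["xyz"],4).tolist(),np.round(d["orientation"],4).tolist())
s=r.get_state(); print(s)
E
```

```text
scene [[352.0, 0.0, 257.4], [0.0, 352.0, 195.9], [0.0, 0.0, 1.0]] [-0.0166, -0.4673, 0.749] [[0.4378, -0.6654, 0.6046], [-0.8989, -0.3134, 0.306], [-0.0142, -0.6775, -0.7354]]
top [[414.6, 0.0, 257.4], [0.0, 414.6, 191.7], [0.0, 0.0, 1.0]] [0.4192, -0.1889, 0.9261] [[-0.0296, -0.9848, 0.171], [-0.9995, 0.0269, -0.0182], [0.0133, -0.1714, -0.9851]]
{'time': 0.1, 'qpos': array([ 1.04082197e+00,  3.26864486e-01, -1.93438812e-01,  1.05198893e+00,
       -3.14273670e-05,  1.43661922e+00]), 'joint_velocities': array([-2.51396555e-04, -1.66040744e-03,  1.19047661e-03, -1.79067981e-03,
        1.97031788e-03, -4.70626584e-05]), 'joint_efforts': array([ 8.40782704e-04, -4.44238079e+01,  2.63039625e+01,  7.90231250e-03,
       -1.68943275e-04, -3.73579866e-06]), 'tool_pos': array([0.21178483, 0.50705631, 0.23060011]), 'tcp_rot': array([[-9.22689429e-01,  3.85543365e-01, -7.29078474e-04],
       [ 3.85544017e-01,  9.22688519e-01, -1.30658007e-03],
       [ 1.68969061e-04, -1.48665946e-03, -9.99998881e-01]]), 'force': array([-0.54616488, -0.3374924 ,  0.51877264]), 'moment': array([-0.01005648, -0.02178384,  0.01189151]), 'gripper_force': 0.0, 'finger_gap': 0.08547347021255029}
```

View pics/top0.png

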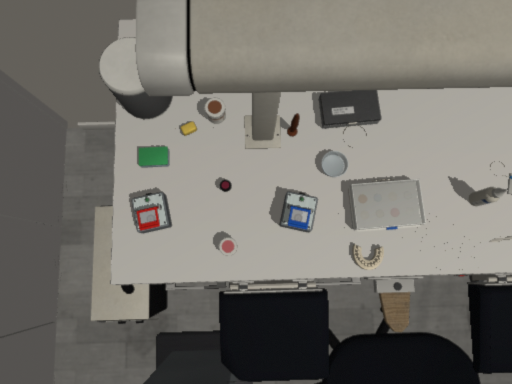

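View pics/scene0.png

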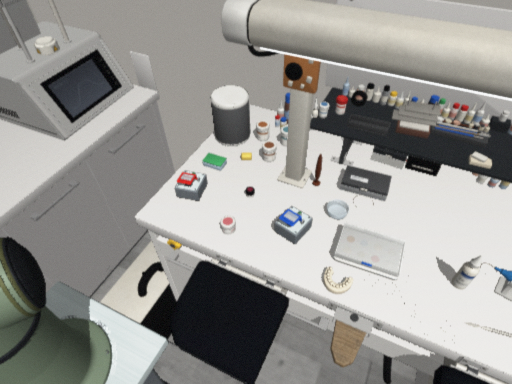

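The top view shows the red box at about (151,213) px with its guard at (148,217), the blue box at (299,212), the sponge at (153,156), the pink jar at (228,246) and the black jar at (225,185). The scene view shows the red box at (191,184).

```bash
cat > h.py <<'E'
import cv2,numpy as np
from rig import r,capture
def ray(d,u,v,z):
    R=np.array(d["orientation"]);c=np.array(d["xyz"])
    w=R@np.linalg.inv(d["mtx"])@[u,v,1]; return c+w*(z-c[2])/w[2]
def proj(d,P):
    p=(np.atleast_2d(P)-d["xyz"])@np.array(d["orientation"]); q=p@np.array(d["mtx"]).T
    return q[:,:2]/q[:,2:]
def world(x,y,a,P):
    c,s=np.cos(a),np.sin(a); P=np.atleast_2d(P)
    return P@np.array([[c,s,0],[-s,c,0],[0,0,1]])+[x,y,0]
E
python3 - <<'E'
from h import *
ims=[]
for n,(u,v) in (("top",(151,213)),("scene",(191,184))):
    d=capture(n); k=24
    c=d["pixels"][v-k:v+k,u-k:u+k,::-1]; ims.append(cv2.resize(c,(384,384),interpolation=cv2.INTER_CUBIC))
    print(n,"origin px",u-k,v-k)
    if n=="top":
        for a,b,z in ((151,213,.045),(153,156,.02),(228,246,.036),(225,185,.026),(299,212,.045)): print(np.round(ray(d,a,b,z),3))
    hsv=cv2.cvtColor(d["pixels"],cv2.COLOR_RGB2HSV)
    m=((hsv[...,0]<8)|(hsv[...,0]>172))&(hsv[...,1]>150)&(hsv[...,2]>90)
    m[:v-k]=0;m[v+k:]=0;m[:,:u-k]=0;m[:,u+k:]=0
    pts=np.argwhere(m)[:,::-1]; print(len(pts),cv2.minAreaRect(pts.astype(np.float32)),cv2.boxPoints(cv2.minAreaRect(pts.astype(np.float32))).round(1).tolist())
cv2.imwrite("pics/c1.png",np.hstack(ims))
E
```

```text
top origin px 127 189
[0.532 0.023 0.045]
[0.664 0.026 0.02 ]
[ 0.458 -0.139  0.036]
[ 0.592 -0.135  0.026]
[ 0.525 -0.293  0.045]
206 ((148.3076934814453, 218.03846740722656), (19.807729721069336, 21.37666130065918), 78.69007110595703) [[135.89999389648438, 210.39999389648438], [156.8000030517578, 206.1999969482422], [160.6999969482422, 225.6999969482422], [139.8000030517578, 229.8000030517578]]
scene origin px 167 160
82 ((186.52413940429688, 178.71035766601562), (18.768281936645508, 10.629822731018066), 4.763641834259033) [[176.6999969482422, 183.1999969482422], [177.60000610351562, 172.60000610351562], [196.3000030517578, 174.1999969482422], [195.39999389648438, 184.8000030517578]]
```

View pics/c1.png

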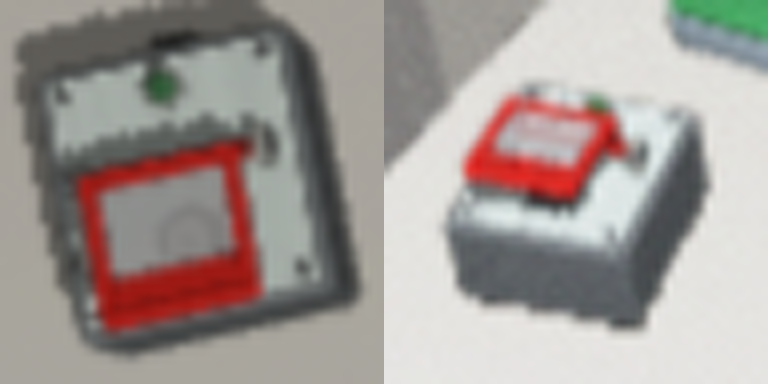

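The crop shows the red guard closed. Its front-edge corners are at about (140.4,230.3) and (159.8,226.1) in the top view, and the box is yawed roughly 12°. Next I fit the pose using corners from both views.

```bash
python3 - <<'E'
from h import *
from scipy.optimize import least_squares
top,sc=capture("top"),capture("scene")
# box-frame points mm, crop pixels
T=[((-42,21,72),(107,330)),((-42,-21,72),(262,297)),((38,-35,45),(292,35)),((-38,-35,0),(357,300))]
S=[((-42,21,72),(82,168)),((-38,-35,0),(256,325)),((-42,-21,70),(192,198)),((-38,35,0),(80,290))]
f=lambda p:np.r_[tuple((proj(d,world(p[0],p[1],p[2],np.array(a)/1e3))-np.array(b)/8-o).ravel() for d,L,o in ((top,T,(127,189)),(sc,S,(167,160))) for a,b in L)]
q=least_squares(f,[.53,.02,.2],loss="soft_l1"); print(q.x,f(q.x).reshape(-1,2).round(1).tolist())
for L in range(2):
    g=lambda p:f(p)[8*L:8*L+8]; print(least_squares(g,q.x).x)
print("lip",world(*q.x,[-.039,0,.072]),"tip",world(*q.x,[-.023,0,.065]))
ims=[]
B=np.array([(x,y,z) for z in (0,.045) for x,y in ((-.038,-.035),(.038,-.035),(.038,.035),(-.038,.035))])
G=np.array([(-.042,-.021,.072),(.004,-.021,.072),(.004,.021,.072),(-.042,.021,.072)])
for d,o in ((top,(127,189)),(sc,(167,160))):
    im=cv2.resize(d["pixels"][o[1]:o[1]+48,o[0]:o[0]+48,::-1],(384,384),interpolation=cv2.INTER_CUBIC)
    for P in (B[:4],B[4:],G):
        cv2.polylines(im,[((proj(d,world(*q.x,P))-o)*8+4).astype(np.int32)],True,(255,0,255),1)
    ims.append(im)
cv2.imwrite("pics/c2.png",np.hstack(ims))
E
```

```text
[0.53907338 0.02507537 0.15639794] [[-0.9, -0.3], [0.1, 0.1], [0.1, -3.7], [1.3, -0.3], [-1.1, 0.3], [0.2, 1.4], [-0.7, 0.1], [-0.1, 0.7]]
[0.53696493 0.02528508 0.15268458]
[0.54151036 0.02588599 0.17068296]
lip [[0.50054938 0.01900069 0.072     ]] tip [[0.5163541  0.02149286 0.065     ]]
```

View pics/c2.png

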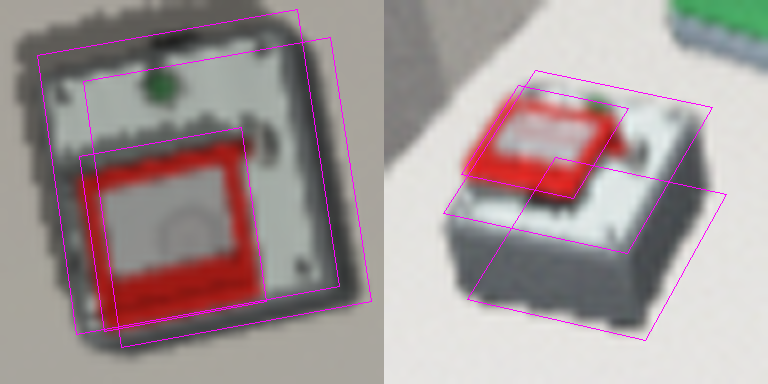

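The overlay shows the guard's front edge agreeing within about 3 mm. The box outline is a little looser, so the yaw is about 0.156 rad. I'll move in front of the lip, closing the fingers and aligning the yaw on the way, then refine with the wrist camera.

```bash
python3 -m crank '[0,0.5,-1,0,0.02, 60,1.8,-4,0,0.09, 120,3.2,-7.5,0,0.18, 255,4.8,-11,0,0.28, 255,6.3,-14.5,0,0.38, 255,7.8,-18,0,0.46, 255,9.2,-21.5,0,0.52, 255,10.4,-24,0,0.55, 255,10.9,-25,0,0.55, 255,11,-25,0,0.55]' 20
python3 -m crank '[255,0.5,-1,-0.2,0, 255,1.8,-4,-0.8,0, 255,3.2,-7.5,-1.8,0, 255,4.8,-11,-2.8,0, 255,6.3,-14.5,-3.8,0, 255,7.8,-18,-4.8,0, 255,9.2,-21.5,-5.5,0, 255,10.4,-24,-6,0, 255,10.8,-24.7,-6,0, 255,10.8,-24.7,-6,0]'
python3 - <<'E'
from h import *
s=r.get_state(); d=capture("wrist"); cv2.imwrite("pics/w0.png",d["pixels"][:,:,::-1])
print(s["tcp_rot"].round(3).tolist(),np.round(d["T_tool_cam"],4).tolist(),np.round(d["mtx"],1).tolist())
E
```

```text
time: 1.13
tool_pos: [0.3229, 0.2556, 0.2315]
tcp_rot: [[-0.989, -0.149, 0.0], [-0.149, 0.989, -0.0], [-0.0, -0.0, -1.0]]
force: [0.2, 0.7, -0.0]
finger_gap: 0.0003
gripper_force: 0.0
time: 1.97
tool_pos: [0.4311, 0.0096, 0.1711]
tcp_rot: [[-0.989, -0.151, 0.0], [-0.151, 0.989, 0.0], [-0.0, 0.0, -1.0]]
force: [0.8, 1.1, -0.4]
finger_gap: 0.0
gripper_force: 0.0
[[-0.989, -0.151, 0.0], [-0.151, 0.989, 0.0], [-0.0, 0.0, -1.0]] [[-0.0001, -0.9495, -0.3138, 0.0802], [1.0, -0.0, -0.0002, -0.0002], [0.0002, -0.3138, 0.9495, -0.1417], [0.0, 0.0, 0.0, 1.0]] [[339.7, 0.0, 248.5], [0.0, 339.7, 195.6], [0.0, 0.0, 1.0]]
```

View pics/w0.png

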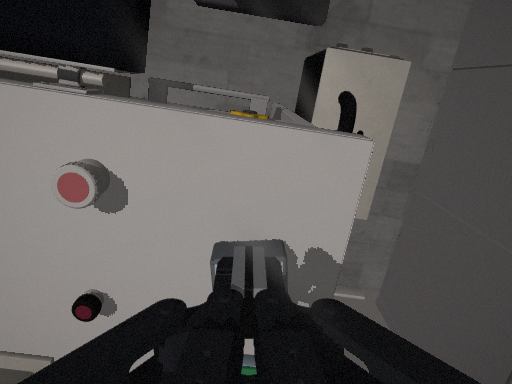

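The wrist view shows the gripper hiding the box. I'll sidestep to y≈-0.10 so the box appears to the right of the fingers.

```bash
python3 -m crank '[255,0.5,-0.8,0.2,0, 255,1.8,-2.4,0.6,0, 255,3.2,-4.2,1.2,0, 255,4.8,-6,1.8,0, 255,6.5,-8,2.4,0, 255,8,-9.8,2.8,0, 255,9,-10.8,3,0, 255,9.4,-11,3,0, 255,9.5,-11,3,0, 255,9.5,-11,3,0]'
cat >> h.py <<'E'
def wrist():
    s=r.get_state(); d=capture("wrist"); T=np.array(d["T_tool_cam"]); R=np.array(s["tcp_rot"])
    d["orientation"]=R@T[:3,:3]; d["xyz"]=R@T[:3,3]+s["tool_pos"]; return d
E
python3 - <<'E'
from h import *
import pickle
d=wrist(); pickle.dump({k:np.array(d[k]) for k in("pixels","mtx","xyz","orientation")},open("w1.pkl","wb"))
q=(.5375,.0255,.156)
u,v=proj(d,world(*q,[-.02,0,.06]))[0].astype(int); print(u,v)
a,b=max(0,min(u-80,352)),max(0,min(v-64,256)); print("crop",a,b,"x5")
im=cv2.resize(d["pixels"][b:b+120,a:a+160,::-1],(800,600),interpolation=cv2.INTER_CUBIC)
B=np.array([(-.038,-.035),(.038,-.035),(.038,.035),(-.038,.035)])
for P in (np.c_[B,0*B[:,0]],np.c_[B,0*B[:,0]+.045],np.array([(-.042,-.021,.072),(-.042,.021,.072)])):
    cv2.polylines(im,[((proj(d,world(*q,P))-(a,b))*5+2).astype(np.int32)],True,(255,0,255),1)
cv2.imwrite("pics/w1.png",im)
E
```

```text
time: 2.85
tool_pos: [0.5246, -0.0981, 0.2011]
tcp_rot: [[-0.988, -0.155, -0.001], [-0.155, 0.988, 0.001], [0.001, 0.001, -1.0]]
force: [1.1, 0.9, 0.3]
finger_gap: -0.0004
gripper_force: 0.0
385 194
crop 305 130 x5
```

View pics/w1.png

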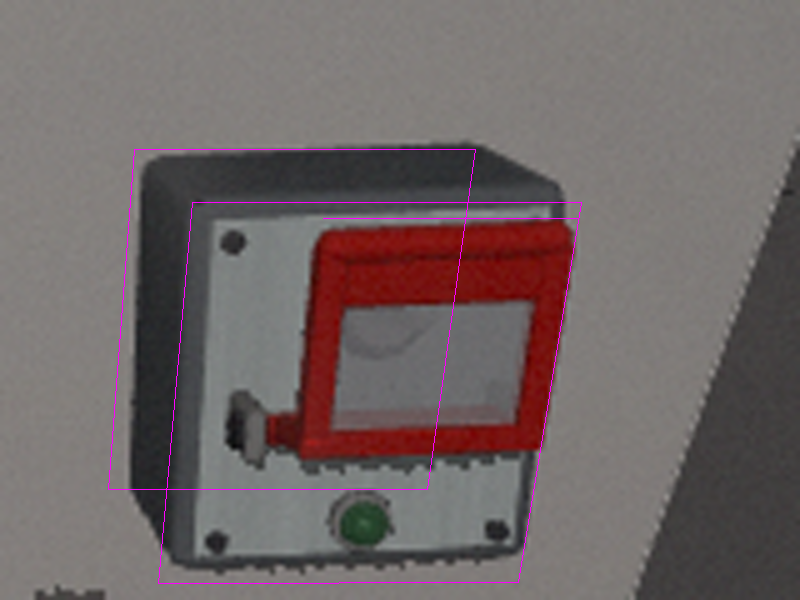

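The wrist crop shows the box clearly. The lip corners are at crop (320,232) and (575,226), with the overlay a few mm off, so I refit from this view.

```bash
python3 - <<'E'
from h import *
import pickle
from scipy.optimize import least_squares
d=pickle.load(open("w1.pkl","rb"))
L=[((-42,-21,72),(320,230)),((-42,21,72),(575,225)),((-37,-34,45),(194,208)),((-37,34,45),(563,188)),((37,-34,45),(172,563)),((37,34,45),(520,552)),((-37,-34,0),(140,153))]
P=np.array([a for a,_ in L])/1e3; U=(np.array([b for _,b in L])-2)/5+(305,130)
f=lambda p:(proj(d,world(*p,P))-U).ravel()
q=least_squares(f,[.5375,.0255,.156],loss="soft_l1"); print(q.x.round(4),(f(q.x).reshape(-1,2)).round(1).tolist())
g=least_squares(lambda p:f(p)[:4],q.x); print("lip only",g.x.round(4))
s=r.get_state()
for X,z in ((-.078,.051),(-.053,.051),(-.041,.06),(-.0235,.06)):
    t=world(*q.x,[X,0,z])[0]; print(X,t.round(4),((t-s["tool_pos"])*100).round(2))
E
```

```text
[0.5362 0.0256 0.186 ] [[-0.4, -3.1], [-0.1, -3.6], [-0.2, -0.3], [1.8, 1.5], [-0.1, 2.9], [0.7, 3.1], [-1.0, 0.0]]
lip only [0.539  0.0261 0.1756]
-0.078 [0.4596 0.0111 0.051 ] [ -6.47  10.91 -15.  ]
-0.053 [0.4841 0.0158 0.051 ] [ -4.01  11.37 -15.  ]
-0.041 [0.4959 0.018  0.06  ] [ -2.83  11.59 -14.1 ]
-0.0235 [0.5131 0.0212 0.06  ] [ -1.11  11.92 -14.1 ]
```

```bash
python3 -m crank '[255,-0.8,1.2,0,0, 255,-2.6,4,0,0, 255,-4.6,7,0,0.01, 255,-6.2,9.6,-0.5,0.02, 255,-7,10.8,-2.5,0.02, 255,-7.1,10.9,-5.5,0.02, 255,-7.1,10.9,-9,0.02, 255,-7.1,10.9,-12.5,0.02, 255,-7.1,10.9,-14.5,0.02, 255,-7.1,10.9,-15,0.02]'
python3 -m crank '[255,0.2,0.03,0,0, 255,0.5,0.09,0,0, 255,0.9,0.16,0,0, 255,1.3,0.23,0,0, 255,1.7,0.3,0,0, 255,2.1,0.37,0,0, 255,2.4,0.42,0,0, 255,2.6,0.46,0,0, 255,2.7,0.47,0,0, 255,2.7,0.47,0,0]'
python3 - <<'E'
from h import *
d=capture("scene");e=capture("top")
cv2.imwrite("pics/a1.png",np.hstack([cv2.resize(x["pixels"][b:b+60,a:a+50,::-1],(400,480),interpolation=cv2.INTER_CUBIC) for x,a,b in((d,163,140),(e,127,185))]))
E
```

```text
time: 3.73
tool_pos: [0.45, 0.0109, 0.0484]
tcp_rot: [[-0.985, -0.175, -0.006], [-0.175, 0.985, 0.001], [0.006, 0.002, -1.0]]
force: [-0.3, 0.3, 0.1]
finger_gap: -0.0001
gripper_force: 0.0
time: 4.57
tool_pos: [0.4812, 0.0142, 0.0512]
tcp_rot: [[-0.985, -0.173, -0.0], [-0.173, 0.985, -0.0], [0.0, -0.0, -1.0]]
force: [-0.1, 0.5, -0.0]
finger_gap: -0.0003
gripper_force: 0.0
```

View pics/a1.png

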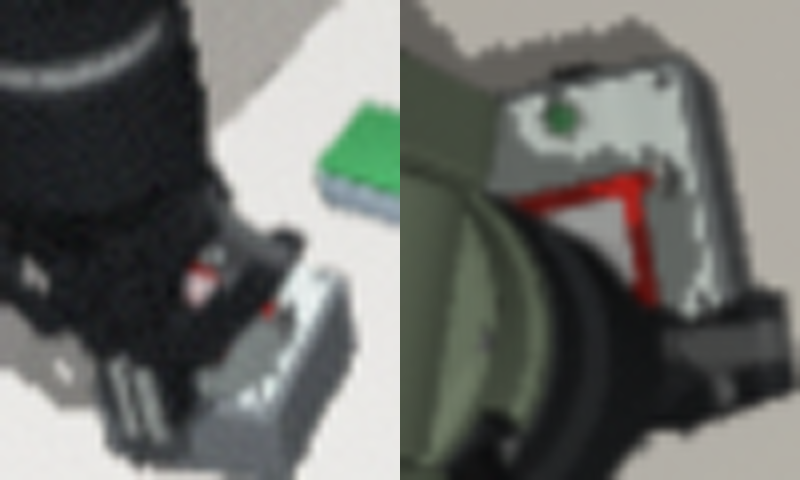

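The crops show the finger in front of the lip and not yet touching. Now a slow push back and up.

```bash
python3 -m crank '[255,0.1,0.02,0,0, 255,0.2,0.04,0.05,0, 255,0.3,0.06,0.1,0, 255,0.4,0.07,0.17,0, 255,0.5,0.09,0.25,0, 255,0.6,0.1,0.35,0, 255,0.7,0.12,0.45,0, 255,0.8,0.14,0.55,0, 255,0.9,0.16,0.65,0, 255,1.0,0.18,0.75,0]'
python3 -m crank '[255,0.05,0.01,0.02,0, 255,0.1,0.02,0.05,0, 255,0.15,0.03,0.07,0, 255,0.2,0.04,0.1,0, 255,0.25,0.05,0.1,0, 255,0.3,0.05,0.1,0, 255,0.35,0.06,0.1,0, 255,0.4,0.07,0.1,0, 255,0.4,0.07,0.1,0, 255,0.4,0.07,0.1,0]'
python3 - <<'E'
from h import *
d=capture("scene");e=wrist()
cv2.imwrite("pics/a2.png",np.hstack([cv2.resize(d["pixels"][140:200,163:213,::-1],(400,480),interpolation=cv2.INTER_CUBIC),cv2.resize(e["pixels"][200:380,180:330,::-1],(400,480))]))
E
```

```text
time: 5.5
tool_pos: [0.491, 0.0161, 0.0588]
tcp_rot: [[-0.985, -0.173, -0.0], [-0.173, 0.985, 0.0], [0.0, 0.0, -1.0]]
force: [-0.3, 0.5, 0.7]
finger_gap: 0.0001
gripper_force: 0.5
time: 6.33
tool_pos: [0.4952, 0.0167, 0.0598]
tcp_rot: [[-0.985, -0.173, 0.0], [-0.173, 0.985, 0.0], [-0.0, -0.0, -1.0]]
force: [0.4, 0.5, -0.6]
finger_gap: 0.0002
gripper_force: 0.1
```

View pics/a2.png

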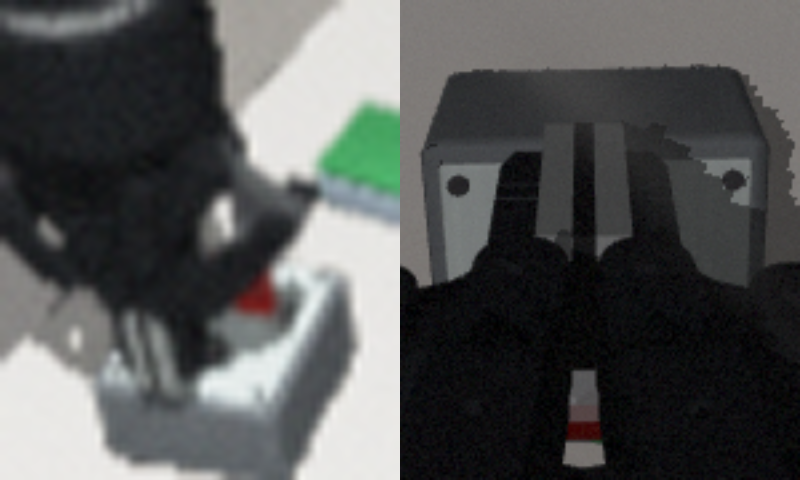

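The scene crop shows the guard part open and leaning on the finger. The wrist crop shows the finger centred over the front of the box. Now I creep into the toggle.

```bash
python3 -m crank '[255,0.1,0.02,0,0, 255,0.2,0.04,0,0, 255,0.3,0.05,0,0, 255,0.4,0.07,0,0, 255,0.5,0.09,0,0, 255,0.6,0.1,0,0, 255,0.7,0.12,0,0, 255,0.8,0.14,0,0, 255,0.9,0.16,0,0, 255,1.0,0.18,0,0]'
python3 -m crank '[255,0.06,0.01,0,0, 255,0.12,0.02,0,0, 255,0.18,0.03,0,0, 255,0.24,0.04,0,0, 255,0.3,0.05,0,0, 255,0.36,0.06,0,0, 255,0.42,0.07,0,0, 255,0.48,0.08,0,0, 255,0.5,0.09,0,0, 255,0.5,0.09,0,0]'
```

```text
time: 7.27
tool_pos: [0.5051, 0.0185, 0.0598]
tcp_rot: [[-0.985, -0.173, -0.0], [-0.173, 0.985, 0.0], [0.0, 0.0, -1.0]]
force: [-2.0, -0.5, 0.8]
finger_gap: -0.0001
gripper_force: 0.7
time: 8.1
tool_pos: [0.5102, 0.0194, 0.0598]
tcp_rot: [[-0.985, -0.173, 0.0], [-0.173, 0.985, -0.0], [-0.0, -0.0, -1.0]]
force: [-1.1, -0.8, -0.3]
finger_gap: -0.0
gripper_force: 0.4
```

```bash
python3 -m crank '[255,0.04,0.01,0,0, 255,0.08,0.01,0,0, 255,0.12,0.02,0,0, 255,0.16,0.03,0,0, 255,0.2,0.04,0,0, 255,0.24,0.04,0,0, 255,0.28,0.05,0,0, 255,0.3,0.05,0,0, 255,0.3,0.05,0,0, 255,0.3,0.05,0,0]'
python3 - <<'E'
from h import *
d=capture("scene");e=wrist()
cv2.imwrite("pics/a3.png",np.hstack([cv2.resize(d["pixels"][140:200,163:213,::-1],(400,480),interpolation=cv2.INTER_CUBIC),cv2.resize(e["pixels"][200:380,180:330,::-1],(400,480))]))
print(r.get_state()["force"])
E
```

```text
time: 8.93
tool_pos: [0.513, 0.0199, 0.0597]
tcp_rot: [[-0.985, -0.173, -0.0], [-0.173, 0.985, -0.0], [0.0, 0.0, -1.0]]
force: [-0.9, -0.3, 0.4]
finger_gap: -0.0
gripper_force: 0.6
[-1.34998753 -0.49876884  0.19305613]
```

View pics/a3.png

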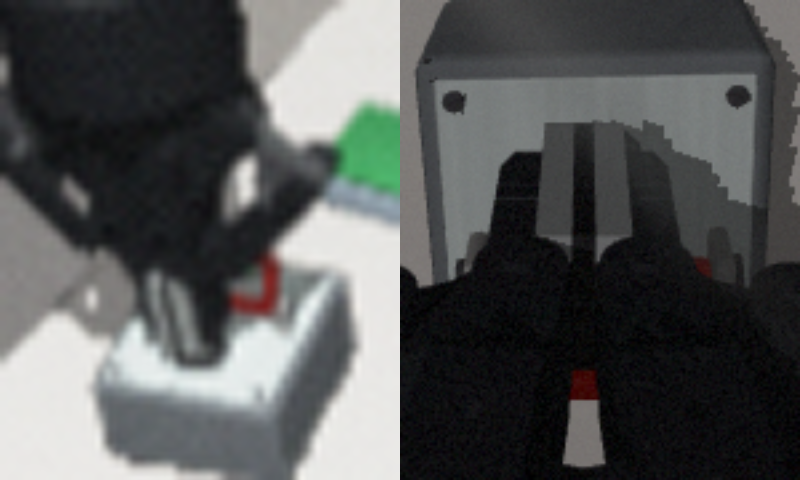

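The guard is now well open, leaning on the finger, and the box has not moved. The force is still about 1 N, so I keep creeping until the toggle's stop is felt.

```bash
python3 -m crank '[255,0.02,0,0,0, 255,0.04,0.01,0,0, 255,0.06,0.01,0,0, 255,0.08,0.01,0,0, 255,0.1,0.02,0,0, 255,0.12,0.02,0,0, 255,0.14,0.02,0,0, 255,0.15,0.03,0,0, 255,0.15,0.03,0,0, 255,0.15,0.03,0,0]' | grep -E 'pos|force:'
python3 -m crank '[255,0.02,0,0,0, 255,0.04,0.01,0,0, 255,0.06,0.01,0,0, 255,0.08,0.01,0,0, 255,0.1,0.02,0,0, 255,0.1,0.02,0,0, 255,0.1,0.02,0,0, 255,0.1,0.02,0,0, 255,0.1,0.02,0,0, 255,0.1,0.02,0,0]'| grep -E 'pos|force:'
```

```text
tool_pos: [0.5138, 0.0201, 0.0596]
force: [-5.0, -1.4, 0.8]
gripper_force: 2.6
tool_pos: [0.5139, 0.0201, 0.0595]
force: [-6.9, -2.0, 2.8]
gripper_force: 3.7
```

The force rose to 7 N with the TCP stalled at box x ≈ -24 mm, where the stop was predicted. Drawing straight back.

```bash
python3 -m crank '[255,-0.3,-0.05,0,0, 255,-0.7,-0.12,0,0, 255,-1.1,-0.19,0,0, 255,-1.6,-0.28,0,0, 255,-2.2,-0.39,0,0, 255,-2.8,-0.49,0,0, 255,-3.5,-0.62,0,0, 255,-4.3,-0.76,0,0, 255,-5.2,-0.92,0,0, 255,-6,-1.06,0,0]'| grep -E 'time|pos|force:'
python3 -m crank '[255,-1,-0.18,0,0, 255,-2,-0.35,0,0, 255,-2.5,-0.5,1,0, 255,-2.5,-1,3,0, 255,-2,-2.5,6,0, 255,-0.5,-5,9,0, 255,2,-7.5,12,0, 255,4.5,-10,14,0, 255,6.5,-11.2,14.2,0, 255,7,-11.5,14.2,0]'| grep -E 'time|pos|force:'
python3 - <<'E'
from h import *
d=wrist();e=capture("scene")
u,v=proj(d,world(.5375,.0257,.175,[-.02,0,.06]))[0].astype(int)
a,b=max(0,min(u-50,412)),max(0,min(v-50,264)); print(a,b)
cv2.imwrite("pics/f1.png",np.hstack([cv2.resize(d["pixels"][b:b+110,a:a+100,::-1],(500,550),interpolation=cv2.INTER_CUBIC),cv2.resize(e["pixels"][155:210,163:193+0,::-1],(300,550),interpolation=cv2.INTER_CUBIC)]))
E
```

```text
time: 11.53
tool_pos: [0.4543, 0.0097, 0.0597]
force: [-0.7, 0.0, 0.0]
gripper_force: 0.0
time: 12.37
tool_pos: [0.5301, -0.1088, 0.2051]
force: [0.4, 0.1, -0.1]
gripper_force: 0.0
348 140
```

View pics/f1.png

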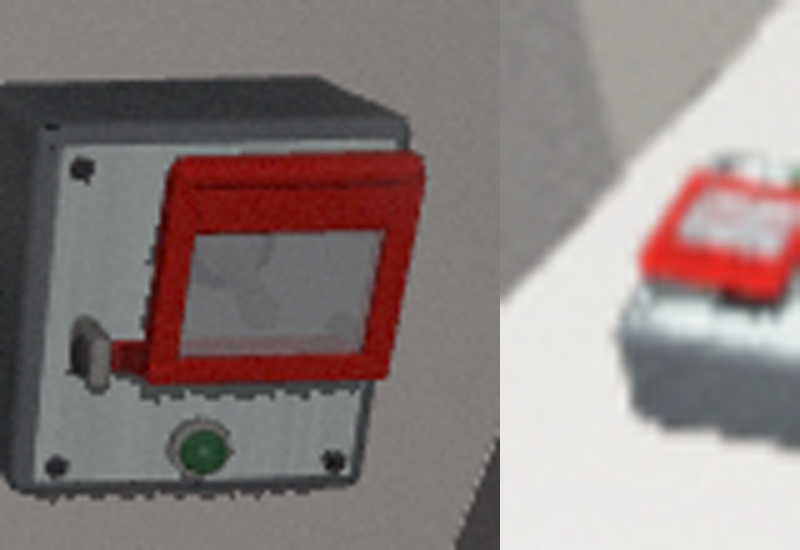

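```bash
python3 - <<'E'
from h import *
d=wrist()
for n,p in (("pivot",(-.016,0,.046)),("off",(-.023,0,.065)),("on",(-.009,0,.065))): print(n,((proj(d,world(.5375,.0257,.175,p))[0]-(348,140))*5).round())
E
```

```text
pivot [196. 276.]
off [244. 272.]
on [233. 348.]
```

```bash
python3 - <<'E'
from h import *
import pickle
q=(.5375,.0257,.175)
# rectify the window plane (through z=0.065, tip height) of both pictures into box x/y and compare
N=[("before",pickle.load(open("w1.pkl","rb"))),("after",wrist())]
xs=np.arange(-.044,.012,.004); ys=np.arange(-.02,.0221,.004)
for n,d in N:
    g=cv2.cvtColor(d["pixels"],cv2.COLOR_RGB2HSV)
    P=np.array([(x,y,.065) for x in xs for y in ys]); m=proj(d,world(*q,P)).astype(np.float32).reshape(len(xs),len(ys),2)
    V=cv2.remap(d["pixels"].astype(np.float32),m,None,cv2.INTER_LINEAR)
    print(n,"rows x(mm), cols y -20..20; green channel (red frame = 0)")
    for x,row in zip(xs,V): print(f"{x*1e3:4.0f}",*[f"{int(p[1]):4d}" for p in row])
E
```

```text
before rows x(mm), cols y -20..20; green channel (red frame = 0)
 -44   73   73   74   73   73   70   72   73   73   73   72
 -40  131  128  131  128  124  124  114  109  114  112  111
 -36  129   22   19   20   18   24   22   20   22   18   20
 -32  131   20   15   14   22   17   16   18   13   17   13
 -28  119   20   22   20   16   15   17   21   10   16   11
 -24  129   24   84   88   88  101  106  106  103  104   31
 -20  104   19   91  103  103   93  107  105  106  107   13
 -16  118   23  106   92   97  106  106  107  104  104   26
 -12  131   26  110  105  105  107  107  106  107  104   17
  -8  103   24  105  102  107  105  108  108  106   99   18
  -4   28   26   91   87   90   87   88   89   89   86   22
   0   19   30   29   20   15   18   15   17   11   15   15
   4  132   69   67   66   65   68   68   70   83   66   88
   8  131  129  126  126  124  128  129  128  125  127  127
after rows x(mm), cols y -20..20; green channel (red frame = 0)
 -44   76   75   74   74   73   71   72   72   74   72   68
 -40  131  127  127  130  127  114  117  107  106   96   66
 -36  129   24   27   22   20   23   23   12   22   20   16
 -32  125   19   15   14   18   19   16   14   13   16   18
 -28  131   18   19   16   21   14   17   16   19   14   19
 -24  121   16   93  101  100   91  107  105  106  105   36
 -20   98   16   86  100  100   94  105  106  106  106   32
 -16  126   19  104   95  100  103  104  107  105  107   18
 -12   96   24  103  107  103  101  107  106  106  106   22
  -8   72   22  106  108  108  100  105  106  106   96   26
  -4   26   27   89   90   88   89   87   88   88   87   10
   0   23   26   24   20   21   17   17   15   21   20   21
   4  132   67   67   67   82   68   68   83   77   86  109
   8  134  129  128  128  125  130  132  126  128  127  129
```

The guard outline and the box match before and after. The toggle has gone from its off place and now shows at box x ≈ -8 to -12 mm, y ≈ 0, which is on. Handing in.

```bash
python3 -c "
from rig import r
print(r.hand_in())"
```

```text
the job is handed in; nothing more can be done
None
```

I switched the dust extractor on: the toggle went over to its stop, about 7 N at the finger at most, the red guard dropped fully shut, and the red box stayed put. I handed the job in at about 12.5 s; no verdict came back, and I did not look again at the blue box or the other things, though the arm never went near enough to touch them.

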